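Load two spring-contact charger bays

TASK

Put both loose cells on charge: load one into each bay of the twin charger (either cell in either bay), with the orange plus end's nub against the fixed contact at the red end wall and the flat end holding back the spring-loaded sliding contact. Each cell must end lying flat, fully home in its bay; leave the tape roll, tin, scanner and carton where they are.

Things in the scene. Friction and masses are not known exactly. Their poses are not given: they have to be found in the camera images.
- cell_a: First rechargeable round cell, 33 mm diameter, 62 mm long over all, 140 g, black with a 14 mm wide orange band at its plus end. Origin on its axis, 30 mm from the flat steel minus end and 29 mm from the plus shoulder; +x runs along the axis to the plus end, where a brass nub, 10 mm in diameter, stands 3 mm proud of the shoulder (tip at x = +32 mm). It starts lying level in its cardboard saddle
- cell_b: Second rechargeable round cell, 33 mm diameter, 62 mm long over all, 140 g, black with a 14 mm wide orange band at its plus end. Origin on its axis, 30 mm from the flat steel minus end and 29 mm from the plus shoulder; +x runs along the axis to the plus end, where a brass nub, 10 mm in diameter, stands 3 mm proud of the shoulder (tip at x = +32 mm). It starts lying level in its cardboard saddle
- plus_a (a point): tip of the plus nub of cell_a
- plus_b (a point): tip of the plus nub of cell_b
- saddle_a: Under cell_a: fixed folded-cardboard saddle, footprint 80 x 60 mm, 4 mm base; origin under its centre. Two 9 mm long V-shaped ribs at x = +-22 mm (tops 17 mm above the bench, to y = +-20 mm) carry a cell along x with the cell's axis 24 mm above the bench; between x = -17 and +17 mm the cell's sides are free for fingers
- saddle_b: Under cell_b: fixed folded-cardboard saddle, footprint 80 x 60 mm, 4 mm base; origin under its centre. Two 9 mm long V-shaped ribs at x = +-22 mm (tops 17 mm above the bench, to y = +-20 mm) carry a cell along x with the cell's axis 24 mm above the bench; between x = -17 and +17 mm the cell's sides are free for fingers
- charger: fixed grey charger (130 x 170 mm) on a 155 x 200 mm plywood board; origin under the board's centre, on the bench. +x points from the black sliding contacts (minus) to the red end walls (plus). Two parallel bays along x at y = +45 mm (left) and -45 mm (right); charger deck 22 mm above the bench, free for fingers beside each cell between the ribs
- bay_left (a point): centre (origin) of a cell fully seated in the left bay, 42.5 mm above the bench, 32 mm from the fixed contact face. Cradle ribs, V-shaped, 9 mm long, lie 22 mm before and behind it along x (tops 35 mm above the bench, reaching 20 mm to each side). The free gap between the contacts is 56 mm, 6 mm less than a cell
- bay_right (a point): the same for the right bay
- fixed_contact_left (a point): point of the left fixed contact face (brass, on a red end wall) touched by the nub's tip; wall 12 mm thick, 52 mm wide, flat top 50 mm above the bench (7.5 mm above this point), so a level cell lowered from above lands on it and on the slider
- fixed_contact_right (a point): the same for the right bay
- sliding_contact_left (a point): face of the left sliding contact, on the cell's axis; block 26 mm wide, 14 mm long, its face from 17.5 mm below to 7.5 mm above this point (flat top 50 mm above the bench). Spring housing behind it, 33 to 43 mm from the free face, top 39 mm above the bench
- sliding_contact_right (a point): the same for the right bay
- slider_left (a joint): travel of the left sliding contact away from the fixed contact, m: 0 free, 0.016 fully back, 0.006 with a cell seated; spring force about 2.6 N at 0 and 4.6 N fully back
- slider_right (a joint): the same for the right bay
- tape: bystander: roll of packing tape lying flat, 100 mm diameter, 48 mm high; origin under its centre
- tin: bystander: closed round blue tin, 70 mm diameter, 45 mm high; origin under its centre
- scanner: bystander: grey hand scanner lying down, about 170 x 62 x 36 mm; origin near the back of its head, underside
- carton: bystander: small closed carton, 90 x 70 x 50 mm; origin under its centre
There are look-alikes about, which are no part of the job. Leave any blue look-alike of the cell_a alone. What is shaped like the cell_b but blue is not meant.

How it is judged:
At the end, for the whole second after the job is handed in: One cell in each bay, at rest: its centre within 4 mm of the seated place, its nub's tip within 6 mm of the fixed contact, its axis within 0.09 rad of the bay's, and the bay's slider held back by more than 3 mm (((distance between cell_a and bay_left below 0.004 m and distance between plus_a and fixed_contact_left below 0.006 m and angle between the x axis of each of cell_a, cell_b and the x axis of charger, either way round below 0.09 rad and value of joint each of slider_left, slider_right above 0.003 m and distance between cell_b and bay_right below 0.004 m and distance between plus_b and fixed_contact_right below 0.006 m) or (distance between cell_a and bay_right below 0.004 m and distance between plus_a and fixed_contact_right below 0.006 m and angle between the x axis of each of cell_a, cell_b and the x axis of charger, either way round below 0.09 rad and value of joint each of slider_right, slider_left above 0.003 m and distance between cell_b and bay_left below 0.004 m and distance between plus_b and fixed_contact_left below 0.006 m)) and linear speed of each of cell_a, cell_b below 0.02 m/s); the robot touches nothing.
It fails at once if the tape is pushed more than 25 mm from its place (distance of tape from where it was at the start of the episode above 0.025 m).
It fails at once if the tin is pushed more than 25 mm from its place (distance of tin from where it was at the start of the episode above 0.025 m).
It fails at once if the scanner is pushed more than 25 mm from its place (distance of scanner from where it was at the start of the episode above 0.025 m).
It fails at once if the carton is pushed more than 25 mm from its place (distance of carton from where it was at the start of the episode above 0.025 m).
It also fails if it takes over 59 s, if anything falls off the work surface, if the arm or the gripper's body presses on something with over 40 N, if the wrist force passes 120 N, or if a joint passes its speed limit or range.

ROBOT

A 7-joint arm with a two-finger parallel gripper is mounted at the origin on the work surface. World frame = base frame: x ahead of the robot, y to its left, z up, the work surface at z = 0. Lengths are in m, angles in rad, forces in N, time in s.
With the tool pointing down it reaches from about 0.4 to 0.85 m from the base axis. Payload 10.4 kg.
Tool frame: the origin (TCP) lies midway between the tips of the shut fingers; the grasp point (between the pads) lies 19 mm behind it (manip.pinch_z is the distance from the TCP to the grasp point, in m); y points along the fingers, x is the direction in which the jaws open and shut, and the axes are right-handed (so a half turn about y gives the same grasp; the last joint's range is limited). The gripper opens to 85 mm and grips with 20 to 120 N. Pads are 22 mm wide; open, the fingers measure 114 mm over their backs; the gripper's body (76 mm by 85 mm) begins 54 mm behind the grasp point. The pads swing forward as they close: fully open they stand 13 mm farther back than shut.
Start: joints at [1.1, 0.332, -0.065, 1.46, 0.022, 1.35, -0.088], TCP at [0.271, -0.563, 0.231] pointing down, gripper open.
Joint ranges: [-2.6, 2.6], [-0.5, 2.12], [-1.47, 1.34], [0.16, 2.42], [-1.27, 4.41], [0.06, 2.06], [-2.6, 2.6]. Speed limits (rad/s): [2.22, 2.22, 2.79, 2.79, 3.14, 3.14, 3.14].

INTERFACE

Orientations are given as a unit quaternion [x, y, z, w].
In Python, from workcell import manip gives the robot as it stands.
- The arm moves only by the shell command python3 -m pendant 'ROWS' [OPENING] [FORCE]. ROWS is a JSON object of lists of equal length, an entry for each row: "offset": the shift along the tool's x, y, z scaled (see below), a list of three; "turn": the turn, a rotation vector about the tool's x, y, z scaled (see below), a list of three. A call has 1 to 12 rows; each row is the pose to reach, as a shift and turn from the pose measured when the call began, along the tool's axes at that moment; what a row does not reach only later rows make up. The controller multiplies each number of a shift by 200 mm and each number of a turn by 45 degrees. A row lasts 1/8 s, in which the tool goes at most 62.5 mm and 10.7 degrees, less where a joint would pass 70% of its speed; a pose out of reach is approached as far as the arm can. A call with a number of a shift or a turn outside -1 to 1 is refused whole. A call with a gripper value outside its range is refused whole. OPENING is the opening in per cent of the stroke, from 0 (shut) to 100 (fully open), set as the call begins (- or left out, the last holds). The fingers move at their own pace and stop on an object; FORCE is the grip in N (left out, the last holds). Time passes only in rows, so rows that repeat a pose let the fingers close. It gives the time, the measured TCP pose, the force and the opening at its end, in the units of the state.
- manip.get_obs(): the state, without advancing time (a new reading comes with each control period).
- manip.camera(name): name is "scene" or "top" or "wrist"; returns (picture, depth): 420x560x3 uint8, red, green, blue; 420x560 float32, m along the optical axis (not along the pixel's ray), 0 where there is no reading.
- manip.camera_model(name): a dict with "intrinsics" (3x3 intrinsics, pixels), "R" (3x3) and "t" (3): a world point X has camera coordinates R X + t; the wrist camera has in their place "tool_from_camera" (4x4, takes a point from camera to tool coordinates, whose origin is the TCP and whose axes are the tool frame's). Camera axes: x right, y down, z forward; pixel columns grow to the right and rows downward; lengths in m; the calibration is good to about 2 mm. The wrist camera is an equidistant fisheye: a pixel r from the principal point sees the ray r / f radians off the axis. A picture is of the moment at which its call begins: read the wrist's pose just before it. camera_model takes no time and is no camera call.
- manip.hand_in(): hands the job in, once; it reports no verdict.
The state is a dict: "clock": time; "joint_pos": joint angles; "joint_velocities": joint speeds; "tau": joint torques, N m; "position": TCP position; "ee_rot": TCP orientation; "ft_force": force on the tool from outside, world axes, zero at the start; "torque": the same for the moment, N m; "grip_width": opening from 0.0 (shut) to 1.0 (fully open).
Only numpy, scipy, OpenCV 4.12 (cv2) and the standard library are available. Lean on these libraries where they do the work, as an engineer would, in place of code of your own. Each camera call takes 0.05 s, during which the arm holds its last target. There are 200 camera calls.

## Working session

There is one attempt and no reset: what is moved stays moved. The work goes in short steps, Python scripts to look and compute and a shell command to move; the robot and the scene stay as the last step left them, time stands still between calls to the robot, and variables do not carry over. Pictures are saved under pics/ and viewed, about 8 in all and at most 12, crops included, and the job is handed in when it is done.

```bash
ls; mkdir -p pics
python3 - <<'E'
from workcell import manip
import cv2,numpy as np
o=manip.get_obs();print(o['clock'],o['position'],o['ee_rot'],manip.pinch_z)
for n in('top','scene'):
    p,d=manip.camera(n);np.savez(n+'.npz',p=p,d=d)
    cv2.imwrite(f'pics/{n}0.png',p[:,:,::-1])
    m=manip.camera_model(n);print(n,m)
print(manip.camera_model('wrist'))
E
```

```text
pics
0.0 [ 0.27043573 -0.56304521  0.23049155] [-0.59829595  0.37693813 -0.37604864  0.59878796] 0.0187
top {'intrinsics': array([[396.45126011,   0.        , 285.2570353 ],
       [  0.        , 396.45126011, 206.67235361],
       [  0.        ,   0.        ,   1.        ]]), 'R': array([[ 1.81178092e-02, -9.99835382e-01,  9.76736244e-04],
       [-9.88340169e-01, -1.80572014e-02, -1.51187461e-01],
       [ 1.51180210e-01,  1.77383791e-03, -9.88504627e-01]]), 't': array([-0.02292116,  0.64677851,  0.97957652])}
scene {'intrinsics': array([[404.79158726,   0.        , 275.19804673],
       [  0.        , 404.79158726, 212.84935492],
       [  0.        ,   0.        ,   1.        ]]), 'R': array([[ 2.04376422e-01,  9.78892193e-01, -5.94162626e-04],
       [ 7.89213609e-01, -1.65133712e-01, -5.91500411e-01],
       [-5.79113251e-01,  1.20419816e-01, -8.06304478e-01]]), 't': array([-0.11863543, -0.444407  ,  1.28245311])}
{'intrinsics': array([[325.1922621 ,   0.        , 277.33370573],
       [  0.        , 325.1922621 , 207.332879  ],
       [  0.        ,   0.        ,   1.        ]]), 'tool_from_camera': array([[ 9.99999005e-01,  1.29558843e-03, -5.58445291e-04,
        -1.39618531e-04],
       [ 8.82368614e-04, -2.65487793e-01,  9.64113817e-01,
        -1.42375755e-01],
       [ 1.10083430e-03, -9.64113351e-01, -2.65488672e-01,
         6.85995436e-02],
       [ 0.00000000e+00,  0.00000000e+00,  0.00000000e+00,
         1.00000000e+00]])}
```

View pics/top0.png

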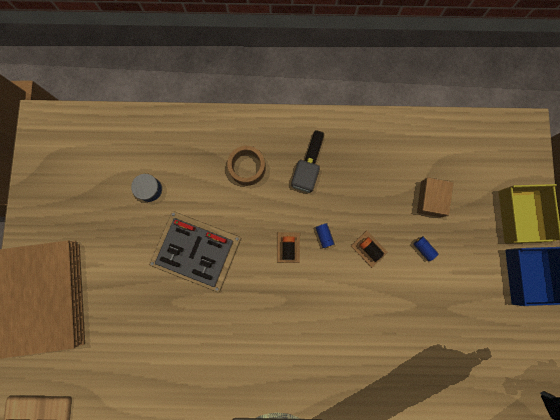

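View pics/scene0.png

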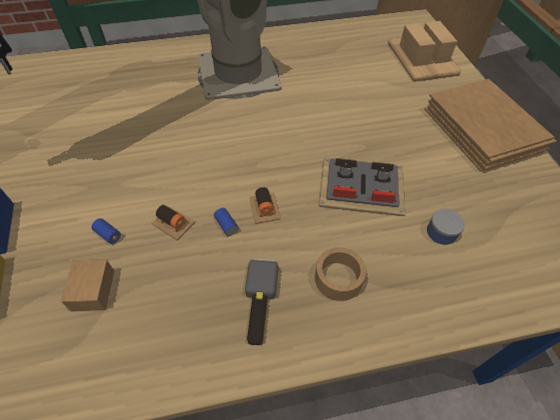

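```bash
cat > h.py <<'E'
import numpy as np,cv2
from workcell import manip
from scipy.spatial.transform import Rotation as Rn
def ray(name,uv,z):
    m=manip.camera_model(name);K,R,t=m['intrinsics'],np.array(m['R']),np.array(m['t'])
    uv=np.atleast_2d(uv).astype(float);d=np.c_[uv,np.ones(len(uv))]@np.linalg.inv(K).T@R
    c=-R.T@t;return c+d*((z-c[2])/d[:,2])[:,None]
def wpose():
    o=manip.get_obs();return Rn.from_quat(o['ee_rot']).as_matrix(),np.array(o['position'])
def wrays(uv,Rt,p):
    m=manip.camera_model('wrist');K=m['intrinsics'];T=m['tool_from_camera']
    uv=np.atleast_2d(uv).astype(float);x=(uv-K[:2,2])/K[0,0];r=np.hypot(*x.T)[:,None]
    d=np.c_[x*np.sinc(r/np.pi),np.cos(r)]
    return Rt@T[:3,3]+p,d@T[:3,:3].T@Rt.T
def wray(uv,z,Rt,p):
    c,d=wrays(uv,Rt,p);return c+d*((z-c[2])/d[:,2])[:,None]
def wproj(X,Rt,p):
    m=manip.camera_model('wrist');K=m['intrinsics'];T=np.linalg.inv(m['tool_from_camera'])
    c=((np.atleast_2d(X)-p)@Rt)@T[:3,:3].T+T[:3,3];n=np.hypot(c[:,0],c[:,1])
    return K[:2,2]+K[0,0]*(np.arctan2(n,c[:,2])/n)[:,None]*c[:,:2]
E
python3 - <<'E'
from h import *
R,p=wpose();print(R.round(3))
for n in('top','scene'):
    f=np.load(n+'.npz');im=f['p'];hsv=cv2.cvtColor(im,cv2.COLOR_RGB2HSV);H,S,V=cv2.split(hsv)
    masks={'orange':(H>4)&(H<14)&(S>185)&(V>110),'red':((H<4)|(H>175))&(S>160)&(V>90),'black':(V<45)}
    for k,mk in masks.items():
        c,l,s,ce=cv2.connectedComponentsWithStats(mk.astype(np.uint8))
        for i in range(1,c):
            if 15<s[i,4]<1500 and 120<ce[i][1]<290: print(n,k,s[i,4],ce[i].round(1),ray(n,ce[i],.03)[0].round(3))
im=np.load('top.npz')['p'][205:300,140:400]
cv2.imwrite('pics/crop.png',cv2.resize(im[:,:,::-1],None,fx=3,fy=3,interpolation=cv2.INTER_CUBIC))
E
```

```text
[[ 0.433 -0.001  0.901]
 [-0.901  0.001  0.433]
 [-0.001 -1.    -0.   ]]
top orange 54 [288.8 239. ] [ 0.565 -0.022  0.03 ]
top orange 55 [366.1 242.3] [ 0.56  -0.224  0.03 ]
top red 57 [185.1 225.2] [0.596 0.251 0.03 ]
top red 58 [217.6 237.8] [0.565 0.164 0.03 ]
top black 24 [  6.  123.9] [0.865 0.755 0.03 ]
top black 307 [314.4 145.8] [ 0.818 -0.087  0.03 ]
top black 133 [  5.9 144. ] [0.808 0.748 0.03 ]
top black 326 [556.5 166.6] [ 0.772 -0.738  0.03 ]
top black 16 [  3.5 157.7] [0.77 0.75 0.03]
top black 101 [155.2 193.3] [0.68  0.335 0.03 ]
top black 16 [247.4 183.4] [0.711 0.091 0.03 ]
top black 80 [  2.2 212.6] [0.621 0.735 0.03 ]
top black 54 [182.4 231.4] [0.58  0.257 0.03 ]
top black 97 [194.9 247.2] [0.539 0.222 0.03 ]
top black 54 [213.8 243.5] [0.549 0.173 0.03 ]
top black 207 [373.4 251.5] [ 0.536 -0.242  0.03 ]
top black 28 [419.  249.2] [ 0.545 -0.361  0.03 ]
top black 187 [287.9 250.6] [ 0.535 -0.02   0.03 ]
top black 111 [174.8 249.5] [0.532 0.274 0.03 ]
top black 715 [514.5 276.6] [ 0.479 -0.605  0.03 ]
top black 524 [554.2 272.1] [ 0.492 -0.708  0.03 ]
top black 93 [169.6 261.6] [0.501 0.285 0.03 ]
top black 105 [206.8 261.9] [0.502 0.189 0.03 ]
top black 97 [201.6 274.2] [0.47  0.201 0.03 ]
scene red 121 [344.9 191.1] [0.557 0.173 0.03 ]
scene red 134 [382.5 195.3] [0.587 0.256 0.03 ]
```

View pics/crop.png

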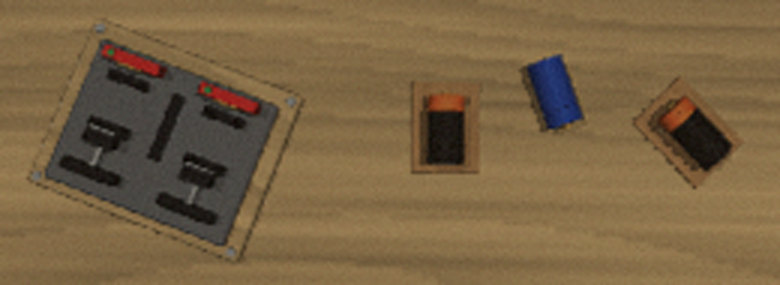

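```bash
cat >> h.py <<'E'
def Rt(yaw,tilt=0):   # tool z along horizontal heading yaw (deg) raised by tilt deg, tool y down
    z=np.array([np.cos(np.radians(yaw)),np.sin(np.radians(yaw)),0]);y=np.array([0,0,-1.])
    x=np.cross(y,z);M=np.c_[x,y,z]
    return M@Rn.from_euler('x',-tilt if M[2,1]>0 else tilt,degrees=True).as_matrix() if 0 else Rn.from_rotvec(x*np.radians(tilt)*(1 if np.cross(x,z)[2]>0 else -1)).as_matrix()@M
def plan(pos,R):
    R0,p0=wpose();off=R0.T@(np.array(pos)-p0)/.2
    tv=np.degrees(Rn.from_matrix(R0.T@R).as_rotvec())/45
    print('off',off.round(3),'turn',tv.round(3))
E
python3 - <<'E'
from h import *
R0,p0=wpose();print(R0.round(3));print(Rt(37,15).round(3));plan([.542,-.237,.2],Rt(37))
E
```

```text
[[ 0.433 -0.001  0.901]
 [-0.901  0.001  0.433]
 [-0.001 -1.    -0.   ]]
[[ 0.602  0.207  0.771]
 [-0.799  0.156  0.581]
 [-0.    -0.966  0.259]]
off [-0.881  0.154  1.93 ] turn [-0.    -0.252 -0.002]
```

```bash
python3 -m pendant '{"offset":[[-0.15,0.05,0.3],[-0.3,0.08,0.6],[-0.45,0.1,0.95],[-0.45,0.1,0.95]],"turn":[[0,-0.1,0],[0,-0.2,0],[0,-0.25,0],[0,-0.25,0]]}' 60 40
python3 - <<'E'
from h import *
plan([.542,-.237,.2],Rt(37))
E
```

```text
clock: 0.6
position: [0.4054, -0.3957, 0.2103]
ee_rot: [-0.633, 0.315, -0.314, 0.634]
ft_force: [-1.3, -1.4, -0.6]
grip_width: 0.598
off [-0.218  0.053  1.024] turn [-0.002  0.006 -0.003]
```

```bash
python3 -m pendant '{"offset":[[-0.07,0,0.3],[-0.15,0.03,0.6],[-0.22,0.05,0.9],[-0.22,0.05,1],[-0.22,0.05,1]],"turn":[[0,0,0],[0,0,0],[0,0,0],[0,0,0],[0,0,0]]}'
python3 - <<'E'
from h import *
R,p=wpose();im,d=manip.camera('wrist');np.savez('wb.npz',im=im,R=R,p=p);print(p,R.round(3))
cv2.imwrite('pics/wb.png',im[:,:,::-1])
hsv=cv2.cvtColor(im,cv2.COLOR_RGB2HSV);H,S,V=cv2.split(hsv)
for k,mk in {'orange':(H>4)&(H<14)&(S>185)&(V>110),'black':(V<45)}.items():
    c,l,s,ce=cv2.connectedComponentsWithStats(mk.astype(np.uint8))
    for i in range(1,c):
        if s[i,4]>150: print(k,s[i],ce[i].round(1),wray(ce[i],.033,R,p)[0].round(4))
E
```

```text
clock: 1.23
position: [0.539, -0.2375, 0.2001]
ee_rot: [-0.633, 0.314, -0.312, 0.635]
ft_force: [-0.3, -1.1, -0.5]
grip_width: 0.595
[ 0.53896235 -0.23748557  0.20010897] [[ 0.608 -0.001  0.794]
 [-0.794  0.004  0.608]
 [-0.003 -1.     0.002]]
black [    7   323   542    97 27962] [283.7 384.3] [ 0.3394 -0.4006  0.033 ]
```

View pics/wb.png

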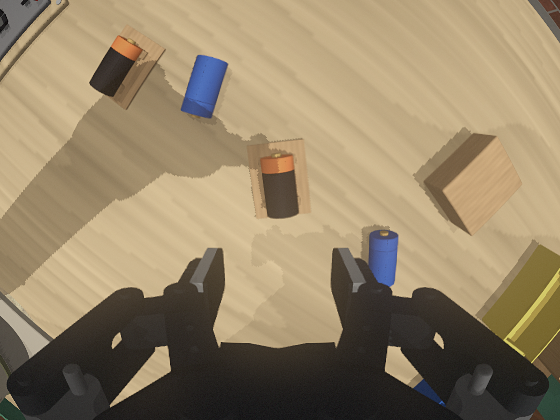

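```bash
cat >> h.py <<'E'
def cell(im,R,p,roi,zax):
    """axis yaw/centre of a roughly image-vertical cell inside roi (u0,v0,u1,v1)"""
    u0,v0,u1,v1=roi;hsv=cv2.cvtColor(im,cv2.COLOR_RGB2HSV)[v0:v1,u0:u1];H,S,V=[a.astype(int) for a in cv2.split(hsv)]
    org=(H>3)&(H<15)&(S>165)&(V>90);blk=(V<62)
    def big(m):
        c,l,s,_=cv2.connectedComponentsWithStats(m.astype(np.uint8));return l==1+s[1:,4].argmax()
    org,blk=big(org),big(blk);m=org|blk;mid=[]
    ys=np.nonzero(blk.any(1))[0]
    for y in range(np.nonzero(org.any(1))[0][0]+6,ys[-1]-7):
        x=np.nonzero(m[y])[0];mid.append((u0+(x[0]+x[-1])/2,v0+y,x[-1]-x[0]+1))
    mid=np.array(mid);L=wray(mid[:,:2],zax,R,p)
    vx,vy,x0,y0=cv2.fitLine(L[:,:2].astype(np.float32),cv2.DIST_HUBER,0,.001,.001).ravel()
    a=np.array([vx,vy])
    if (L[0,:2]-L[-1,:2])@a<0:a=-a
    q=np.array([x0,y0])
    g=lambda y:np.interp(y,mid[:,1],mid[:,0])
    cols=[int(round(g(v0+(ys[-1])*.5+ys[0]*.5)))-u0+k for k in range(-3,4)]
    # boundary orange/black and minus end near the mid columns
    b=np.mean([np.nonzero(blk[:,c])[0][0] for c in cols])+v0-.5
    e=np.mean([np.nonzero(blk[:,c])[0][-1] for c in cols])+v0+.5
    uc=u0+cols[3]
    sb=(wray([[uc,b]],zax+.0165,R,p)[0,:2]-q)@a; se=(wray([[uc,e]],zax+.0165,R,p)[0,:2]-q)@a
    print('yaw',np.degrees(np.arctan2(a[1],a[0])).round(2),'width px',np.median(mid[:,2]),'res mm',(np.std((L[:,:2]-q)@[-a[1],a[0]])*1e3).round(2),'len mm',((sb-se)*1e3).round(1),'(45)',
      'centre from band',(q+a*(sb-.015)).round(4),'from end',(q+a*(se+.03)).round(4))
E
python3 - <<'E'
from h import *
f=np.load('wb.npz');cell(f['im'],f['R'],f['p'],(256,140,305,225),.024)
E
```

```text
Traceback (most recent call last):
  File "h.py", line 35, in cell
    org,blk=big(org),big(blk);m=org|blk;mid=[]
            ~~~^^^^^
  File "h.py", line 34, in big
    c,l,s,_=cv2.connectedComponentsWithStats(m.astype(np.uint8));return l==1+s[1:,4].argmax()
                                                                             ~~~~~~~~~~~~~~^^
ValueError: attempt to get argmax of an empty sequence
```

Run:
```python
from h import *
f=np.load('wb.npz');h=cv2.cvtColor(f['im'],cv2.COLOR_RGB2HSV)
for v in range(146,226,4):print(v,h[v,279])
print(h[190,250:310:3])
```

```text
146 [ 17  96 197]
150 [ 16 108 146]
154 [ 20 121 187]
158 [ 13 156 198]
162 [ 14 149 217]
166 [ 14 146 218]
170 [ 13 154 197]
174 [15 66 85]
178 [14 76 87]
182 [15 83 86]
186 [15 78 85]
190 [14 84 85]
194 [14 81 88]
198 [16 83 86]
202 [14 79 90]
206 [17 81 88]
210 [14 84 88]
214 [17 84 88]
218 [ 18  82 143]
222 [ 19  75 211]
[[ 19  77 205]
 [ 17  96 197]
 [ 17  93 200]
 [ 17  97 186]
 [ 16 106 152]
 [ 15 102  80]
 [ 14  90  85]
 [ 17  91  81]
 [ 15  85  84]
 [ 13  77  86]
 [ 13  73  87]
 [ 15  79  84]
 [ 15  78  85]
 [ 14  87  85]
 [ 15  93  82]
 [ 16  95  78]
 [ 17 100 196]
 [ 17  98 189]
 [ 17  95 198]
 [ 17  99 188]]
```

```bash
sed -i 's/org=.*/org=(H>3)\&(H<17)\&(S>132)\&(V>90);blk=(V<115)\&~org/' h.py
python3 - <<'E'
from h import *
f=np.load('wb.npz');cell(f['im'],f['R'],f['p'],(256,140,305,225),.024)
cell(f['im'],f['R'],f['p'],(80,25,150,105),.024)
E
```

```text
yaw 44.06 width px 33.0 res mm 0.23 len mm 43.7 (45) centre from band [ 0.5431 -0.2357] from end [ 0.544  -0.2349]
yaw 2.45 width px 34.0 res mm 3.05 len mm 40.6 (45) centre from band [ 0.5426 -0.019 ] from end [ 0.547  -0.0188]
```

Run:
```python
from h import *
plan([.5435,-.2353,.009],Rt(44));plan([.5435,-.2353,.08],Rt(44))
```

```text
off [0.004 0.956 0.034] turn [-0.001 -0.149 -0.004]
off [0.003 0.601 0.034] turn [-0.001 -0.149 -0.004]
```

```bash
python3 -m pendant '{"offset":[[0,0.2,0.03],[0,0.4,0.034],[0,0.6,0.034],[0,0.6,0.034]],"turn":[[0,-0.08,0],[0,-0.149,-0.004],[0,-0.149,-0.004],[0,-0.149,-0.004]]}' 60
python3 - <<'E'
from h import *
plan([.5435,-.2353,.009],Rt(44))
R,p=wpose();im,d=manip.camera('wrist');np.savez('wb2.npz',im=im,R=R,p=p);cv2.imwrite('pics/wb2.png',im[:,:,::-1])
E
```

```text
clock: 1.78
position: [0.54, -0.2358, 0.0775]
ee_rot: [-0.651, 0.279, -0.275, 0.651]
ft_force: [-0.7, -0.6, -0.2]
grip_width: 0.596
off [0.012 0.342 0.015] turn [ 0.003 -0.003 -0.006]
```

View pics/wb2.png

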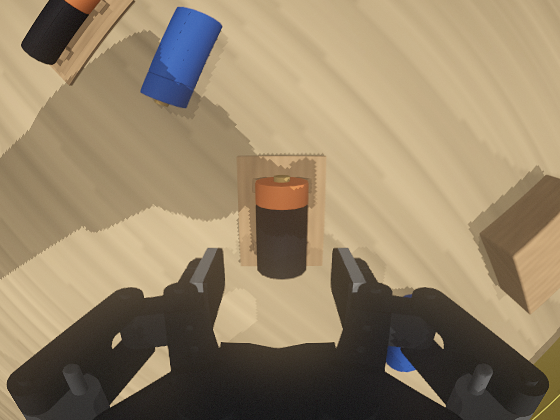

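```bash
python3 - <<'E'
from h import *
f=np.load('wb2.npz');cell(f['im'],f['R'],f['p'],(252,172,313,283),.024)
E
python3 -m pendant '{"offset":[[0.01,0.12,0.015],[0.012,0.24,0.015],[0.012,0.34,0.015],[0.012,0.342,0.015],[0.012,0.342,0.015]],"turn":[[0,0,0],[0,0,0],[0,0,0],[0,0,0],[0,0,0]]}' 60
python3 -m pendant '{"offset":[[0,0,0],[0,0,0],[0,0,0],[0,0,0],[0,0,0]],"turn":[[0,0,0],[0,0,0],[0,0,0],[0,0,0],[0,0,0]]}' 20 40
```

```text
yaw 44.01 width px 51.0 res mm 0.15 len mm 44.5 (45) centre from band [ 0.5437 -0.2355] from end [ 0.5441 -0.2351]
clock: 2.45
position: [0.5462, -0.236, 0.0127]
ee_rot: [-0.651, 0.277, -0.277, 0.651]
ft_force: [0.4, -0.3, 0.5]
grip_width: 0.598
clock: 3.08
position: [0.5449, -0.2343, 0.0138]
ee_rot: [-0.651, 0.278, -0.275, 0.651]
ft_force: [-12.1, 6.7, 13.8]
grip_width: 0.372
```

```bash
python3 -m pendant '{"offset":[[0,0,0],[0,0,0],[0,0.03,0],[0,0.035,0],[0,0.035,0]],"turn":[[0,0,0],[0,0,0],[0,0,0],[0,0,0],[0,0,0]]}' 60
python3 - <<'E'
from h import *
plan([.5438,-.2353,.007],Rt(44))
E
```

```text
clock: 3.7
position: [0.5448, -0.2343, 0.0065]
ee_rot: [-0.651, 0.278, -0.275, 0.651]
ft_force: [0.4, 0.8, 0.8]
grip_width: 0.599
off [ 0.    -0.002 -0.007] turn [ 0.001 -0.001 -0.005]
```

```bash
python3 -m pendant '{"offset":[[0,0,0],[0,0,0],[0,0,0],[0,0,0],[0,0,0]],"turn":[[0,0,0],[0,0,0],[0,0,0],[0,0,0],[0,0,0]]}' 20 40
```

```text
clock: 4.32
position: [0.5448, -0.2343, 0.0066]
ee_rot: [-0.651, 0.278, -0.275, 0.651]
ft_force: [-1.9, 1.5, 4.4]
grip_width: 0.374
```

```bash
python3 -m pendant '{"offset":[[0,-0.1,0],[0,-0.3,0],[0,-0.5,0],[0,-0.7,0],[0,-0.9,0],[0,-0.9,0]],"turn":[[0,0,0],[0,0,0],[0,0,0],[0,0,0],[0,0,0],[0,0,0]]}'
python3 - <<'E'
from h import *
print(manip.get_obs()['joint_pos'])
R,p=wpose();im,d=manip.camera('wrist');np.savez('wb3.npz',im=im,R=R,p=p);cv2.imwrite('pics/wb3.png',im[:,:,::-1])
plan([.50,-.05,.19],Rt(10))
plan([.46,.21,.19],Rt(-20))
E
```

```text
clock: 5.08
position: [0.5473, -0.2352, 0.1914]
ee_rot: [-0.651, 0.276, -0.278, 0.651]
ft_force: [1.0, -0.3, -1.8]
grip_width: 0.372
[ 0.62340216  0.31385246 -0.35923859  1.58414262  0.11386889  1.26137843
 -0.55806063]
off [-0.826 -0.005  0.475] turn [-0.     0.754 -0.001]
off [-1.901 -0.004  1.233] turn [ 0.000e+00  1.421e+00 -1.000e-03]
```

View pics/wb3.png

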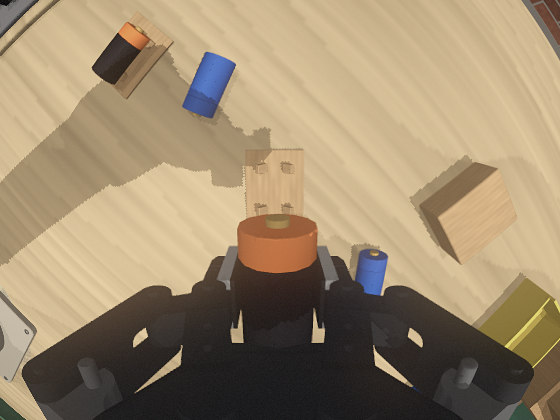

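```bash
cat >> h.py <<'E'
def wtool(uv,y):
    c,d=wrays(uv,np.eye(3),np.zeros(3));return c+d*((y-c[1])/d[:,1])[:,None]
E
python3 - <<'E'
from h import *
im=np.load('wb3.npz')['im'];h=cv2.cvtColor(im,cv2.COLOR_RGB2HSV)
for v in list(range(210,236,2))+list(range(262,282,2)):print(v,h[v,277],h[v,265],end=' | ')
print(wtool([[277,271]],-.0339), 'band bdry -> centre', wtool([[277,271]],-.0339)[0,2]-.015)
print('shoulder rim left/right',wtool([[238,236],[317,236]],-.0174))
print('nub tip top',wtool([[277,217]],-.0174-.005))
E
```

```text
210 [ 17  96 210] [ 16 102 188] | 212 [ 17  94 211] [ 17  96 193] | 214 [ 16 135 132] [ 14 137 168] | 216 [ 18 125 135] [ 12 153 152] | 218 [ 18 125 135] [ 17 133 138] | 220 [ 18 128 135] [ 16 136 139] | 222 [ 19 123 172] [ 14 142 142] | 224 [ 19 125 170] [ 14 141 141] | 226 [ 19 123 170] [ 11 158 152] | 228 [ 18 128 167] [ 11 160 153] | 230 [ 11 162 153] [ 11 156 155] | 232 [ 11 162 153] [ 11 161 154] | 234 [ 11 163 153] [ 11 158 155] | 262 [ 11 163 192] [ 11 164 190] | 264 [ 11 166 191] [ 11 165 189] | 266 [ 11 166 190] [ 11 164 190] | 268 [ 11 166 191] [ 11 165 188] | 270 [ 11 168 190] [ 11 166 191] | 272 [ 11 170 194] [ 11 147  78] | 274 [ 7 73 63] [ 10 105  63] | 276 [ 8 93 63] [  9 105  63] | 278 [  4 102  60] [  9 105  63] | 280 [  9 102  60] [  8 105  61] | [[ 0.00014336 -0.0339      0.014259  ]] band bdry -> centre -0.0007410015837360368
shoulder rim left/right [[-0.01594635 -0.0174      0.0219355 ]
 [ 0.01657544 -0.0174      0.02197885]]
nub tip top [[ 0.00011093 -0.0224      0.03170288]]
```

```bash
python3 -m pendant '{"offset":[[-0.15,0,0.08],[-0.32,0,0.18],[-0.5,0,0.29],[-0.66,0,0.4],[-0.82,-0.02,0.475],[-0.82,-0.02,0.475],[-0.82,-0.02,0.475]],"turn":[[0,0.13,0],[0,0.28,0],[0,0.43,0],[0,0.6,0],[0,0.75,0],[0,0.75,0],[0,0.75,0]]}'
python3 - <<'E'
from h import *
print(manip.get_obs()['joint_pos'])
plan([.46,.12,.2],Rt(-10))
plan([.45,.25,.2],Rt(-20))
E
```

```text
clock: 6.0
position: [0.5005, -0.0516, 0.1926]
ee_rot: [0.543, -0.454, 0.453, -0.542]
ft_force: [0.5, -1.1, -1.7]
grip_width: 0.37
[ 0.41094966  0.11898285 -0.42484176  1.81006576  0.05154618  1.22466055
 -1.42107909]
off [-0.88  -0.037 -0.047] turn [ 0.002  0.45  -0.001]
off [-1.529 -0.036  0.019] turn [ 0.002  0.672 -0.   ]
```

```bash
python3 -m pendant '{"offset":[[-0.15,-0.03,0],[-0.35,-0.03,-0.02],[-0.55,-0.03,-0.04],[-0.75,-0.03,-0.05],[-0.9,-0.03,-0.05],[-0.9,-0.03,-0.05]],"turn":[[0,0.1,0],[0,0.2,0],[0,0.32,0],[0,0.45,0],[0,0.45,0],[0,0.45,0]]}'
python3 - <<'E'
from h import *
print(manip.get_obs()['joint_pos'])
plan([.45,.25,.2],Rt(-20))
E
```

```text
clock: 6.75
position: [0.4585, 0.125, 0.1984]
ee_rot: [-0.456, 0.542, -0.54, 0.455]
ft_force: [0.7, -0.1, -1.8]
grip_width: 0.374
[ 0.2025858   0.06108545 -0.57718408  1.86028537  0.03368489  1.23158989
 -2.1276356 ]
off [-0.609 -0.007 -0.149] turn [ 0.003  0.226 -0.001]
```

```bash
python3 -m pendant '{"offset":[[-0.15,0,0],[-0.3,0,0],[-0.4,0,-0.05],[-0.4,0,-0.08],[-0.4,0,-0.08]],"turn":[[0,0.1,0],[0,0.2,0],[0,0.2,0],[0,0.2,0],[0,0.2,0]]}'
python3 - <<'E'
from h import *
print(manip.get_obs()['joint_pos'])
R,p=wpose();im,d=manip.camera('wrist');np.savez('wc.npz',im=im,R=R,p=p,d=d);cv2.imwrite('pics/wc.png',im[:,:,::-1])
E
```

```text
clock: 7.38
position: [0.4567, 0.2048, 0.1982]
ee_rot: [-0.412, 0.576, -0.575, 0.41]
ft_force: [-0.2, 0.0, -1.6]
grip_width: 0.373
[ 0.08679476  0.13051093 -0.63880647  1.79908958  0.08089557  1.24033133
 -2.47539408]
```

View pics/wc.png

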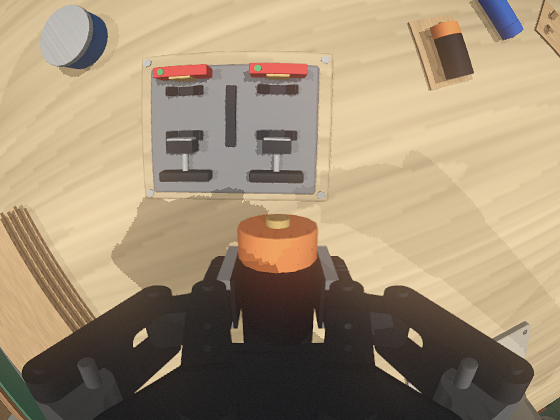

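```bash
cat >> h.py <<'E'
def wcloud(d,R,p):
    v,u=np.mgrid[:420,:560];uv=np.c_[u.ravel(),v.ravel()]
    K=manip.camera_model('wrist')['intrinsics'];r=np.hypot(*(uv-K[:2,2]).T)/K[0,0]
    c,w=wrays(uv,R,p);X=c+w*(d.ravel()/np.cos(r))[:,None];return X.reshape(420,560,3)
E
python3 - <<'E'
from h import *
f=np.load('wc.npz');im,R,p,d=f['im'],f['R'],f['p'],f['d'];print('yaw tool',np.degrees(np.arctan2(R[1,2],R[0,2])))
X=wcloud(d,R,p);Z=X[...,2]
for uv in [(100,150),(145,130),(210,150),(250,190),(180,145),(182,68),(277,66),(182,176),(231,115),(183,90)]:print(uv,X[uv[1],uv[0]].round(4))
roi=np.zeros((420,560),bool);roi[45:205,135:340]=1
h=cv2.cvtColor(im,cv2.COLOR_RGB2HSV)
red=((h[...,0]<6)|(h[...,0]>172))&(h[...,1]>150)&roi
for nm,m,zp in(('deck',roi&(Z>.016)&(Z<.08),.022),('board',roi&(Z>.004)&(Z<.08),None)):
    n,l,s,_=cv2.connectedComponentsWithStats(m.astype(np.uint8));m=l==1+s[1:,4].argmax()
    P=X[m][:,:2];r=cv2.minAreaRect((P*1000).astype(np.float32));print(nm,r)
for lo,hi in((140,230),(230,330)):
    for nm,m in(('red',red),('redtop',red&(Z>.047)),('slider',roi&(Z>.047)&(Z<.054)&(np.arange(420)[:,None]>120))):
        mm=m.copy();mm[:,:lo]=0;mm[:,hi:]=0
        if mm.sum()<5:print(nm,mm.sum());continue
        P=X[mm];uv=np.argwhere(mm)[:,::-1];Q=wray(uv,.05,R,p)[:,:2]
        print(nm,mm.sum(),'bbox',uv.min(0),uv.max(0),'z',np.percentile(P[:,2],[5,50,95]).round(4),'depth rect',cv2.minAreaRect((P[:,:2]*1000).astype(np.float32)),'plane rect',cv2.minAreaRect((Q*1000).astype(np.float32)))
E
```

```text
yaw tool -18.9207838820853
(100, 150) [ 0.5641  0.3878 -0.0017]
(145, 130) [0.5608 0.318  0.0129]
(210, 150) [0.5154 0.2566 0.022 ]
(250, 190) [0.4639 0.2326 0.0219]
(180, 145) [0.5303 0.2752 0.05  ]
(182, 68) [0.5966 0.2491 0.0498]
(277, 66) [0.5672 0.1685 0.0495]
(182, 176) [0.5019 0.2881 0.0386]
(231, 115) [0.5404 0.2242 0.0276]
(183, 90) [0.5816 0.2612 0.0243]
deck ((527.842529296875, 229.77626037597656), (170.5709228515625, 130.51022338867188), 70.19734954833984)
board ((530.7634887695312, 228.46316528320312), (199.91566467285156, 155.52052307128906), 70.16414642333984)
red 611 bbox [153  64] [211  79] z [0.032  0.0496 0.0511] depth rect ((571.5574340820312, 223.59698486328125), (125.04532623291016, 25.481447219848633), 50.26342010498047) plane rect ((593.6514892578125, 250.8228759765625), (55.73552703857422, 12.32742691040039), 69.93370819091797)
redtop 512 bbox [153  64] [207  77] z [0.0483 0.0498 0.0511] depth rect ((571.5574340820312, 223.59698486328125), (125.04532623291016, 25.481447219848633), 50.26342010498047) plane rect ((595.2730102539062, 252.23587036132812), (51.970
[... 495 characters left out ...]
4752044677734) plane rect ((563.8939208984375, 169.23623657226562), (50.297508239746094, 12.168791770935059), 69.88893127441406)
redtop 564 bbox [249  63] [306  77] z [0.0485 0.0498 0.0512] depth rect ((545.8695678710938, 175.70697021484375), (50.50776672363281, 50.69917297363281), 70.24752044677734) plane rect ((564.749755859375, 168.9209747314453), (50.62064743041992, 11.712433815002441), 67.19991302490234)
slider 450 bbox [262 138] [291 153] z [0.0487 0.0499 0.051 ] depth rect ((499.58648681640625, 192.08514404296875), (26.033601760864258, 13.737245559692383), 70.79571533203125) plane rect ((499.65142822265625, 192.0932159423828), (25.927331924438477, 13.52132797241211), 71.1098403930664)
```

```bash
cat >> h.py <<'E'
YAW=-19.85;EX=np.array([np.cos(np.radians(YAW)),np.sin(np.radians(YAW)),0])
BAY={'R':np.array([.5288,.1816,0]),'L':np.array([.5594,.2658,0])}
def place(b,off,z,th,cc=(0,-.0174,-.0013),flip=1):
    R=Rt(YAW,th) if flip>0 else Rt(YAW+180,-th)
    plan(BAY[b]+EX*off/1e3+[0,0,z/1e3]-R@np.array(cc),R)
def where(b,cc=(0,-.0174,-.0013),flip=1):
    R,p=wpose();e=p+R@np.array(cc)-BAY[b];a=R[:,2]*flip;f=manip.get_obs()['ft_force']
    print('cell: along %.1f lat %.1f z %.1f mm, tilt %.1f yaw %.2f'%(e@EX*1e3,(-e[0]*EX[1]+e[1]*EX[0])*1e3,e[2]*1e3,np.degrees(np.arcsin(a[2])),np.degrees(np.arctan2(a[1],a[0]))-YAW),np.dot(f,EX).round(1),np.round(f,1))
E
python3 - <<'E'
from h import *
where('R');place('R',8,85,15);place('R',8,60,15)
E
```

```text
cell: along -76.7 lat -2.7 z 215.7 mm, tilt -0.1 yaw 0.90 -0.3 [-0.2  0.2 -1.1]
off [-0.007  0.648  0.447] turn [ 0.336  0.02  -0.002]
off [-0.007  0.773  0.447] turn [ 0.336  0.02  -0.002]
```

```bash
python3 -m pendant '{"offset":[[0,0.1,0.1],[0,0.2,0.25],[-0.007,0.35,0.4],[-0.007,0.5,0.447],[-0.007,0.6,0.447],[-0.007,0.648,0.447],[-0.007,0.648,0.447],[-0.007,0.648,0.447]],"turn":[[0.1,0,0],[0.2,0.02,0],[0.3,0.02,0],[0.336,0.02,0],[0.336,0.02,0],[0.336,0.02,0],[0.336,0.02,0],[0.336,0.02,0]]}'
python3 - <<'E'
from h import *
print(manip.get_obs()['joint_pos'])
where('R');place('R',8,60,15);place('R',-3.5,60,15)
R,p=wpose();im,d=manip.camera('wrist');np.savez('wd.npz',im=im,R=R,p=p,d=d);cv2.imwrite('pics/wd.png',im[:,:,::-1])
E
```

```text
clock: 8.43
position: [0.5424, 0.1765, 0.0694]
ee_rot: [0.349, -0.499, 0.649, -0.456]
ft_force: [-0.3, -0.7, -1.5]
grip_width: 0.371
[-0.58980574  0.24091768  0.08442152  1.97347177  0.2546813   0.76874623
 -2.59719563]
cell: along 8.7 lat -0.2 z 85.9 mm, tilt 15.1 yaw -0.07 -0.1 [-0.3 -0.7 -1.5]
off [-0.001  0.124 -0.037] turn [-0.001 -0.002 -0.002]
off [-0.     0.109 -0.093] turn [-0.001 -0.002 -0.002]
```

View pics/wd.png

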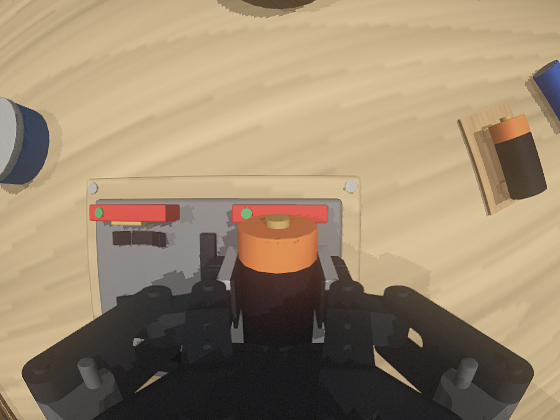

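```bash
python3 -m pendant '{"offset":[[0,0.04,-0.012],[0,0.08,-0.025],[0,0.124,-0.037],[0,0.124,-0.037],[0,0.124,-0.037]],"turn":[[0,0,0],[0,0,0],[0,0,0],[0,0,0],[0,0,0]]}'
python3 - <<'E'
from h import *
f=np.load('wd.npz');im,R,p,d=f['im'],f['R'],f['p'],f['d']
X=wcloud(d,R,p);h=cv2.cvtColor(im,cv2.COLOR_RGB2HSV)
red=((h[...,0]<6)|(h[...,0]>172))&(h[...,1]>150)&(X[...,2]>.047)&(X[...,2]<.053)
for lo,hi in((80,190),(225,335)):
    m=red.copy();m[:,:lo]=0;m[:,hi:]=0;m[:200]=0;m[225:]=0;P=(X[m]-BAY['R'])[:,:2];e=EX[:2];n=np.array([-e[1],e[0]])
    print(m.sum(),'along',np.percentile(P@e,[1,5,95,99]).round(4),'lat',np.percentile(P@n,[1,99]).round(4))
print(manip.get_obs()['joint_pos'])
where('R');place('R',-3.5,60,15)
E
```

```text
clock: 9.1
position: [0.5417, 0.177, 0.0435]
ee_rot: [0.349, -0.499, 0.649, -0.456]
ft_force: [0.3, -0.6, -1.4]
grip_width: 0.371
1167 along [0.0343 0.0347 0.0433 0.0434] lat [0.064  0.1145]
1082 along [0.0347 0.0357 0.0433 0.0433] lat [-0.0253  0.0253]
[-0.64471383  0.27971475  0.14500146  1.99406432  0.2407711   0.7094488
 -2.59745445]
cell: along 7.9 lat -0.0 z 60.0 mm, tilt 15.0 yaw -0.08 0.5 [ 0.3 -0.6 -1.4]
off [ 0.    -0.015 -0.055] turn [-0.001 -0.002 -0.003]
```

```bash
python3 -m pendant '{"offset":[[0,-0.004,-0.015],[0,-0.008,-0.03],[0,-0.015,-0.055],[0,-0.015,-0.055],[0,-0.015,-0.055]],"turn":[[0,0,0],[0,0,0],[0,0,0],[0,0,0],[0,0,0]]}'
python3 - <<'E'
from h import *
print(manip.get_obs()['joint_pos'])
where('R');place('R',-3.5,51,15);place('R',-3.5,48,10)
E
```

```text
clock: 9.72
position: [0.5313, 0.1807, 0.0438]
ee_rot: [0.349, -0.498, 0.649, -0.457]
ft_force: [3.2, -2.0, -0.7]
grip_width: 0.373
[-0.72760468  0.26537564  0.21703644  2.01735764  0.22065018  0.70374716
 -2.59814813]
cell: along -3.2 lat -0.0 z 60.2 mm, tilt 15.1 yaw -0.08 3.7 [ 3.2 -2.  -0.7]
off [ 0.     0.044 -0.014] turn [-0.002 -0.002 -0.003]
off [ 0.     0.059 -0.025] turn [-0.113 -0.002 -0.003]
```

```bash
python3 -m pendant '{"offset":[[0,0.015,-0.005],[0,0.03,-0.01],[0,0.044,-0.014],[0,0.05,-0.02],[0,0.059,-0.025],[0,0.059,-0.025]],"turn":[[0,0,0],[0,0,0],[0,0,0],[-0.05,0,0],[-0.113,0,0],[-0.113,0,0]]}'
python3 - <<'E'
from h import *
print(manip.get_obs()['joint_pos'])
where('R');place('R',-3,45,5);place('R',-2.5,43,0)
E
```

```text
clock: 10.48
position: [0.5302, 0.1809, 0.0309]
ee_rot: [0.368, -0.527, 0.627, -0.44]
ft_force: [3.1, -0.7, 0.0]
grip_width: 0.371
[-0.66716234  0.31458503  0.20211032  1.96875764  0.09456531  0.74621372
 -2.46361704]
cell: along -2.8 lat -0.3 z 47.8 mm, tilt 10.0 yaw -0.14 3.1 [ 3.1 -0.7  0. ]
off [-0.001  0.014 -0.011] turn [-0.111 -0.003 -0.003]
off [-0.001  0.024 -0.018] turn [-0.222 -0.003 -0.003]
```

```bash
python3 -m pendant '{"offset":[[0,0.007,-0.007],[0,0.014,-0.013],[0,0.014,-0.013],[0,0.014,-0.013]],"turn":[[-0.055,0,0],[-0.111,0,0],[-0.111,0,0],[-0.111,0,0]]}'
python3 - <<'E'
from h import *
where('R');place('R',-2.5,43,0)
E
```

```text
clock: 10.98
position: [0.5284, 0.181, 0.0276]
ee_rot: [0.387, -0.553, 0.604, -0.424]
ft_force: [3.7, -3.6, 2.8]
grip_width: 0.376
cell: along -3.0 lat -0.7 z 44.8 mm, tilt 5.1 yaw -0.16 4.7 [ 3.7 -3.6  2.8]
off [-0.003  0.009 -0.006] turn [-0.113 -0.003 -0.002]
```

```bash
python3 -m pendant '{"offset":[[-0.002,0.004,-0.004],[-0.003,0.009,-0.006],[-0.003,0.009,-0.006],[-0.003,0.009,-0.006]],"turn":[[-0.055,0,0],[-0.113,0,0],[-0.113,0,0],[-0.113,0,0]]}'
python3 - <<'E'
from h import *
where('R');place('R',-2,42.5,0)
R,p=wpose();im,d=manip.camera('wrist');np.savez('we.npz',im=im,R=R,p=p,d=d);cv2.imwrite('pics/we.png',im[:,:,::-1])
E
```

```text
clock: 11.48
position: [0.5275, 0.1811, 0.0254]
ee_rot: [0.405, -0.579, 0.58, -0.406]
ft_force: [4.2, -5.5, 1.7]
grip_width: 0.373
cell: along -2.4 lat -0.9 z 42.8 mm, tilt 0.1 yaw -0.17 5.9 [ 4.2 -5.5  1.7]
off [-0.004  0.001  0.002] turn [-0.002 -0.004 -0.001]
```

View pics/we.png

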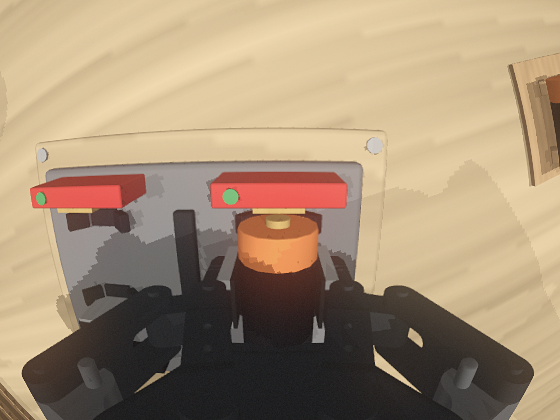

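```bash
python3 -m pendant '{"offset":[[0,0,0.005],[0,0,0.01],[0,0,0.01]],"turn":[[0,0,0],[0,0,0],[0,0,0]]}'
python3 -c "
from h import *
where('R')"
python3 -m pendant '{"offset":[[0,0,0],[0,0,0],[0,0,0],[0,0,0]],"turn":[[0,0,0],[0,0,0],[0,0,0],[0,0,0]]}' 58
python3 -m pendant '{"offset":[[0,-0.1,0],[0,-0.3,0],[0,-0.5,0],[0,-0.7,0],[0,-0.7,0]],"turn":[[0,0,0],[0,0,0],[0,0,0],[0,0,0],[0,0,0]]}' 58
python3 - <<'E'
from h import *
o=manip.get_obs();print(o['joint_pos'])
R,p=wpose();im,d=manip.camera('wrist');np.savez('wf.npz',im=im,R=R,p=p,d=d);cv2.imwrite('pics/wf.png',im[:,:,::-1])
E
```

```text
clock: 11.9
position: [0.529, 0.1805, 0.0253]
ee_rot: [0.405, -0.579, 0.579, -0.406]
ft_force: [1.1, -2.7, 1.4]
grip_width: 0.371
cell: along -0.8 lat -0.9 z 42.7 mm, tilt 0.1 yaw -0.14 1.9 [ 1.1 -2.7  1.4]
clock: 12.4
position: [0.5289, 0.1807, 0.0252]
ee_rot: [0.405, -0.579, 0.579, -0.406]
ft_force: [-0.7, -0.2, 0.3]
grip_width: 0.579
clock: 13.02
position: [0.5305, 0.1814, 0.1686]
ee_rot: [0.403, -0.579, 0.58, -0.408]
ft_force: [0.0, 0.0, 0.0]
grip_width: 0.579
[-0.56616597  0.22737981  0.17829794  1.73324227 -0.04319278  1.17807765
 -2.29580715]
```

View pics/wf.png

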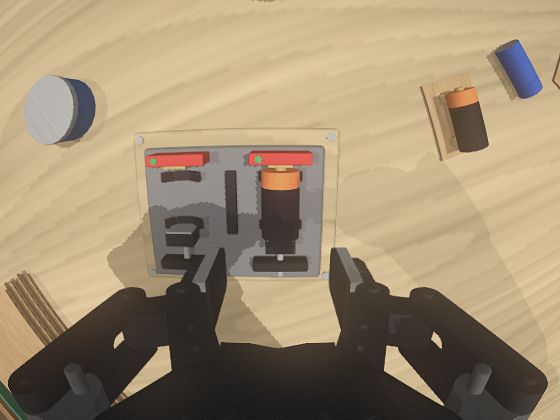

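```bash
python3 -m pendant '{"offset":[[0.15,0,0.05],[0.35,0,0.15],[0.6,0,0.25],[0.8,0,0.35],[1,0,0.42],[1,0,0.42]],"turn":[[0,-0.2,0],[0,-0.4,0],[0,-0.6,0],[0,-0.8,0],[0,-1,0],[0,-1,0]]}'
python3 -m pendant '{"offset":[[0,0,0],[0,0,0],[0,0,0],[0,0,0],[0,0,0]],"turn":[[0,-0.23,0],[0,-0.45,0],[0,-0.68,0],[0,-0.9,0],[0,-1,0]]}'
python3 -m pendant '{"offset":[[0,0,0],[0,0,0],[0,0,0],[0,0,0],[0,0,0]],"turn":[[0,-0.23,0],[0,-0.45,0],[0,-0.68,0],[0,-0.9,0],[0,-1,0]]}'
python3 -m pendant '{"offset":[[0,0,0],[0,0,0],[0,0,0],[0,0,0],[0,0,0]],"turn":[[0,-0.23,0],[0,-0.45,0],[0,-0.68,0],[0,-0.9,0],[0,-1,0]]}'
python3 - <<'E'
from h import *
print(manip.get_obs()['joint_pos']);plan([.5435,-.02,.17],Rt(182))
E
```

```text
clock: 13.82
position: [0.539, -0.0397, 0.1648]
ee_rot: [-0.596, 0.381, -0.381, 0.596]
ft_force: [0.1, 0.3, 0.4]
grip_width: 0.574
clock: 14.45
position: [0.5384, -0.0385, 0.1635]
ee_rot: [0.696, -0.123, 0.122, -0.696]
ft_force: [-0.3, 0.6, -1.2]
grip_width: 0.577
clock: 15.08
position: [0.5378, -0.0374, 0.1623]
ee_rot: [-0.69, -0.153, 0.155, 0.69]
ft_force: [0.1, -0.1, 0.8]
grip_width: 0.576
clock: 15.7
position: [0.5372, -0.0362, 0.161]
ee_rot: [-0.576, -0.407, 0.409, 0.579]
ft_force: [1.0, -0.2, -1.0]
grip_width: 0.577
[-0.0424461   0.1970239   0.02850202  1.78122044 -0.00692165  1.16825602
  1.21754178]
off [ 0.087 -0.045 -0.002] turn [-0.006 -0.479 -0.   ]
```

```bash
python3 -m pendant '{"offset":[[0.05,-0.02,0],[0.087,-0.045,0],[0.087,-0.045,0],[0.087,-0.045,0]],"turn":[[0,-0.2,0],[0,-0.4,0],[-0.006,-0.479,0],[-0.006,-0.479,0]]}'
python3 - <<'E'
from h import *
R,p=wpose();im,d=manip.camera('wrist');np.savez('wg.npz',im=im,R=R,p=p,d=d)
X=wcloud(d,R,p);Z=X[...,2];print(p,manip.get_obs()['joint_pos'])
m=(Z>.030)&(Z<.045)&(np.hypot(X[...,0]-.5435,X[...,1]+.02)<.045)
m&=np.hypot(X[...,0]-.5435,X[...,1]+.02)<.05
P=X[m];print(m.sum(),cv2.minAreaRect((P[:,:2]*1000).astype(np.float32)),'uv',np.argwhere(m).min(0)[::-1],np.argwhere(m).max(0)[::-1],'zmax',np.percentile(Z[m],99))
# silhouette mid-line
top=m&(Z>.0385);Q=X[top][:,:2].astype(np.float32);print('ridge',cv2.fitLine(Q,cv2.DIST_HUBER,0,.001,.001).ravel(),Q.mean(0))
h=cv2.cvtColor(im,cv2.COLOR_RGB2HSV);org=m&(h[...,0]<17)&(h[...,1]>132)&(Z>.038);a=X[org][:,:2];print('orange mean',a.mean(0) if len(a) else 0, len(a))
cv2.imwrite('pics/wg.png',im[:,:,::-1])
E
```

```text
clock: 16.2
position: [0.5426, -0.0188, 0.1689]
ee_rot: [-0.491, -0.508, 0.509, 0.492]
ft_force: [-0.3, 0.6, -0.4]
grip_width: 0.577
[ 0.54256952 -0.01880605  0.16892811] [-0.03308541  0.19854764 -0.01770102  1.76099323  0.00340241  1.18382966
  1.55225693]
2243 ((542.2854614257812, -18.610549926757812), (30.89630889892578, 60.076759338378906), 89.86339569091797) uv [259 162] [295 230] zmax 0.04107261124991148
ridge [ 0.9999651   0.0083597   0.54168653 -0.01838479] [ 0.54168624 -0.01838478]
orange mean [ 0.56453391 -0.01831836] 261
```

View pics/wg.png

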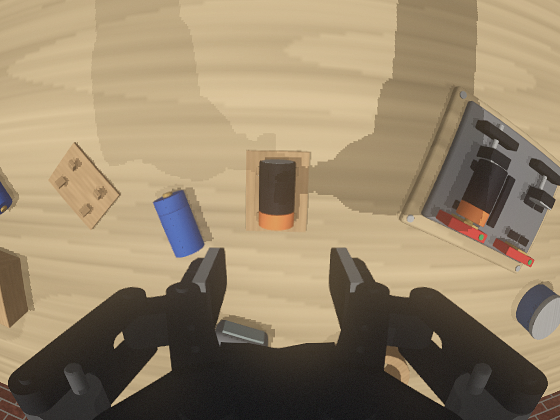

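Run:
```python
from h import *
plan([.5425,-.0185,.0066],Rt(180.3))
```

```text
off [ 0.003  0.812 -0.001] turn [-0.002  0.036  0.   ]
```

```bash
python3 -m pendant '{"offset":[[0,0.2,0],[0,0.4,0],[0,0.6,0],[0,0.72,0],[0.003,0.812,0],[0.003,0.812,0],[0.003,0.812,0]],"turn":[[0,0.036,0],[0,0.036,0],[0,0.036,0],[0,0.036,0],[0,0.036,0],[0,0.036,0],[0,0.036,0]]}' 60
python3 - <<'E'
from h import *
plan([.5425,-.0185,.0066],Rt(180.3))
E
```

```text
clock: 17.12
position: [0.543, -0.0184, 0.0076]
ee_rot: [-0.499, -0.501, 0.501, 0.499]
ft_force: [0.8, -0.7, 1.0]
grip_width: 0.598
off [-0.001  0.005  0.003] turn [-0.    -0.001  0.   ]
```

```bash
python3 -m pendant '{"offset":[[0,0.005,0],[0,0.005,0],[0,0.005,0],[0,0.005,0],[0,0.005,0]],"turn":[[0,0,0],[0,0,0],[0,0,0],[0,0,0],[0,0,0]]}' 20 40
python3 -m pendant '{"offset":[[0,-0.1,0],[0,-0.3,0],[0,-0.5,0],[0,-0.7,0],[0,-0.8,0],[0,-0.8,0]],"turn":[[0,0,0],[0,0,0],[0,0,0],[0,0,0],[0,0,0],[0,0,0]]}'
python3 - <<'E'
from h import *
R,p=wpose();im,d=manip.camera('wrist');np.savez('wh.npz',im=im,R=R,p=p,d=d)
C=wcloud(d,np.eye(3),np.zeros(3));m=(np.abs(C[...,0])<.004)&(C[...,1]<-.030)&(C[...,1]>-.037)&(C[...,2]<.05)&(C[...,2]>-.01)
print('top strip z range',C[m][:,2].min(),C[m][:,2].max(),'y',np.median(C[m][:,1]))
place('L',8,170,0,(0,-.0174,.0005),-1)
E
```

```text
clock: 17.75
position: [0.5439, -0.0195, 0.0078]
ee_rot: [0.5, 0.501, -0.501, -0.499]
ft_force: [-1.3, -3.9, 6.1]
grip_width: 0.368
clock: 18.5
position: [0.5446, -0.0193, 0.1695]
ee_rot: [0.501, 0.502, -0.5, -0.498]
ft_force: [-0.2, 0.1, -1.3]
grip_width: 0.373
top strip z range -0.009954354064686297 0.031188937235959883 y -0.03171923187079492
off [ 1.411  0.076 -0.123] turn [ 0.003  0.445 -0.   ]
```

```bash
python3 -m pendant '{"offset":[[0.15,0,0],[0.35,0,0],[0.55,0,-0.05],[0.75,0,-0.1],[0.92,0,-0.12],[0.95,0,-0.12],[0.95,0,-0.12]],"turn":[[0,0.1,0],[0,0.2,0],[0,0.3,0],[0,0.4,0],[0,0.44,0],[0,0.44,0],[0,0.44,0]]}'
python3 - <<'E'
from h import *
cc=(0,-.0162,.0013);place('L',8,150,15,cc,-1);place('L',8,85,15,cc,-1);where('L',cc,-1);print(manip.get_obs()['joint_pos'])
E
```

```text
clock: 19.42
position: [0.5665, 0.1704, 0.1666]
ee_rot: [0.578, 0.408, -0.408, -0.577]
ft_force: [0.7, -0.8, -1.3]
grip_width: 0.371
off [0.438 0.159 0.126] turn [-0.332  0.006 -0.001]
off [0.438 0.484 0.127] turn [-0.332  0.006 -0.001]
cell: along 37.8 lat -87.3 z 182.8 mm, tilt 0.1 yaw 0.28 0.9 [ 0.7 -0.8 -1.3]
[-0.29421649  0.3039001  -0.09188437  1.63533501  0.03120717  1.20355204
  0.83616564]
```

```bash
python3 -m pendant '{"offset":[[0.15,0.02,0.05],[0.3,0.08,0.1],[0.438,0.159,0.126],[0.438,0.3,0.126],[0.438,0.42,0.127],[0.438,0.484,0.127],[0.438,0.484,0.127],[0.438,0.484,0.127]],"turn":[[-0.1,0,0],[-0.2,0,0],[-0.332,0.006,0],[-0.332,0.006,0],[-0.332,0.006,0],[-0.332,0.006,0],[-0.332,0.006,0],[-0.332,0.006,0]]}'
python3 - <<'E'
from h import *
cc=(0,-.0162,.0013);where('L',cc,-1);print(manip.get_obs()['joint_pos']);place('L',8,60,15,cc,-1)
E
```

```text
clock: 20.42
position: [0.5727, 0.2611, 0.0707]
ee_rot: [0.65, 0.456, -0.349, -0.498]
ft_force: [-0.9, 0.8, -1.7]
grip_width: 0.37
cell: along 8.6 lat 0.1 z 86.0 mm, tilt 15.1 yaw -0.03 -1.1 [-0.9  0.8 -1.7]
[-0.53043358  0.37174267 -0.10363042  1.79306015  0.33857854  0.85578744
  0.39214683]
off [-0.001  0.125  0.037] turn [ 0.001 -0.001  0.   ]
```

```bash
python3 - <<'E'
from h import *
R,p=wpose();im,d=manip.camera('wrist');X=wcloud(d,R,p);P=X-BAY['L'];e=EX[:2];n=np.array([-e[1],e[0]])
a=P[...,:2]@e;l=P[...,:2]@n;m=(X[...,2]>.047)&(X[...,2]<.053)&(a<-.015)&(a>-.05)
for lo,hi in((-.03,.03),(-.115,-.06)):
    k=m&(l>lo)&(l<hi);print(k.sum(),'along',np.percentile(a[k],[2,98]).round(4),'lat',np.percentile(l[k],[2,98]).round(4)) if k.sum() else print('none')
E
python3 -m pendant '{"offset":[[0,0.04,0.012],[0,0.08,0.025],[0,0.125,0.037],[0,0.125,0.037],[0,0.125,0.037]],"turn":[[0,0,0],[0,0,0],[0,0,0],[0,0,0],[0,0,0]]}'
python3 - <<'E'
from h import *
cc=(0,-.0162,.0013);where('L',cc,-1);place('L',-3.5,60,15,cc,-1)
E
```

```text
1594 along [-0.0381 -0.0247] lat [-0.0119  0.0129]
1604 along [-0.0442 -0.0166] lat [-0.1018 -0.0742]
clock: 21.1
position: [0.572, 0.2616, 0.0445]
ee_rot: [0.649, 0.456, -0.349, -0.498]
ft_force: [0.0, 0.6, -1.0]
grip_width: 0.371
cell: along 7.8 lat 0.3 z 59.8 mm, tilt 15.1 yaw -0.01 -0.2 [ 0.   0.6 -1. ]
off [-0.002 -0.015  0.055] turn [ 0.001 -0.     0.001]
```

```bash
python3 -m pendant '{"offset":[[0,-0.004,0.015],[0,-0.008,0.03],[0,-0.015,0.055],[0,-0.015,0.055],[0,-0.015,0.055]],"turn":[[0,0,0],[0,0,0],[0,0,0],[0,0,0],[0,0,0]]}'
python3 - <<'E'
from h import *
cc=(0,-.0162,.0013);where('L',cc,-1);place('L',-3.5,51,15,cc,-1);place('L',-3.5,48,10,cc,-1)
E
```

```text
clock: 21.72
position: [0.5615, 0.2652, 0.0447]
ee_rot: [0.65, 0.456, -0.349, -0.498]
ft_force: [3.1, -1.6, -1.4]
grip_width: 0.374
cell: along -3.3 lat 0.2 z 60.0 mm, tilt 15.1 yaw -0.03 3.5 [ 3.1 -1.6 -1.4]
off [-0.001  0.043  0.013] turn [ 0.002 -0.001  0.001]
off [-0.001  0.058  0.024] turn [ 0.113 -0.001  0.001]
```

```bash
python3 -m pendant '{"offset":[[0,0.015,0.005],[0,0.03,0.01],[0,0.043,0.014],[0,0.05,0.02],[0,0.058,0.025],[0,0.058,0.025]],"turn":[[0,0,0],[0,0,0],[0,0,0],[0.05,0,0],[0.113,0,0],[0.113,0,0]]}'
python3 - <<'E'
from h import *
cc=(0,-.0162,.0013);where('L',cc,-1);place('L',-3,45,5,cc,-1);place('L',-2.5,43,0,cc,-1)
E
```

```text
clock: 22.48
position: [0.5605, 0.2653, 0.032]
ee_rot: [0.627, 0.44, -0.369, -0.527]
ft_force: [3.6, -2.3, 0.7]
grip_width: 0.372
cell: along -2.9 lat -0.1 z 47.7 mm, tilt 10.0 yaw -0.11 4.1 [ 3.6 -2.3  0.7]
off [0.001 0.013 0.01 ] turn [ 0.111 -0.002  0.001]
off [0.001 0.023 0.016] turn [ 0.222 -0.002  0.001]
```

```bash
python3 -m pendant '{"offset":[[0,0.007,0.007],[0,0.013,0.012],[0,0.013,0.012],[0,0.018,0.016],[0,0.023,0.018],[0,0.023,0.018],[0,0.023,0.018]],"turn":[[0.055,0,0],[0.111,0,0],[0.111,0,0],[0.165,0,0],[0.222,0,0],[0.222,0,0],[0.222,0,0]]}'
python3 - <<'E'
from h import *
cc=(0,-.0162,.0013);where('L',cc,-1);place('L',-0.5,42.5,0,cc,-1)
E
```

```text
clock: 23.35
position: [0.5579, 0.2657, 0.0266]
ee_rot: [0.58, 0.406, -0.406, -0.579]
ft_force: [3.7, -4.0, 0.6]
grip_width: 0.371
cell: along -2.8 lat -0.6 z 42.8 mm, tilt 0.1 yaw -0.11 4.8 [ 3.7 -4.   0.6]
off [ 0.003  0.002 -0.011] turn [ 0.002 -0.002 -0.   ]
```

```bash
python3 -m pendant '{"offset":[[0,0,-0.005],[0,0,-0.01],[0,0,-0.01]],"turn":[[0,0,0],[0,0,0],[0,0,0]]}'
python3 -c "
from h import *
where('L',(0,-.0162,.0013),-1)"
python3 -m pendant '{"offset":[[0,0,0],[0,0,0],[0,0,0],[0,0,0]],"turn":[[0,0,0],[0,0,0],[0,0,0],[0,0,0]]}' 58
python3 -m pendant '{"offset":[[0,-0.1,0],[0,-0.3,0],[0,-0.5,0],[0,-0.7,0],[0,-0.9,0.2],[0,-0.9,0.3],[0,-0.9,0.3]],"turn":[[0,0,0],[0,0,0],[0,0,0],[0,0,0],[0,0,0],[0,0,0],[0,0,0]]}' 58
python3 - <<'E'
from h import *
R,p=wpose();im,d=manip.camera('wrist');np.savez('wi.npz',im=im,R=R,p=p,d=d);cv2.imwrite('pics/wi.png',im[:,:,::-1])
X=wcloud(d,R,p);e=EX[:2];n=np.array([-e[1],e[0]])
for b in 'LR':
    P=X-BAY[b];a=P[...,:2]@e;l=P[...,:2]@n;z=X[...,2]
    c=(np.abs(l)<.016)&(z>.0525)&(z<.07)&(np.abs(a)<.045)
    print(b,c.sum(),'along',np.percentile(a[c],[1,99]).round(4),'lat mean',l[c].mean().round(4),'zmax',np.percentile(z[c],99).round(4),'ridge z vs along',np.polyfit(a[c&(np.abs(l)<.004)],z[c&(np.abs(l)<.004)],1).round(4))
    q=cv2.fitLine(np.c_[a[c],l[c]].astype(np.float32),cv2.DIST_HUBER,0,.001,.001).ravel();print('  axis slope',q[1]/q[0])
    s=(np.abs(l)<.016)&(z>.046)&(z<.0515)&(a<-.0295)&(a>-.06);print('  slider along',np.percentile(a[s],[2,98]).round(4) if s.sum() else None)
E
```

```text
clock: 23.72
position: [0.5593, 0.2651, 0.0265]
ee_rot: [0.58, 0.406, -0.406, -0.578]
ft_force: [0.6, -2.1, 1.4]
grip_width: 0.374
cell: along -1.1 lat -0.6 z 42.7 mm, tilt 0.1 yaw -0.08 1.2 [ 0.6 -2.1  1.4]
clock: 24.22
position: [0.5593, 0.2653, 0.0264]
ee_rot: [0.579, 0.406, -0.406, -0.578]
ft_force: [-0.5, -0.2, 0.5]
grip_width: 0.582
clock: 25.1
position: [0.5016, 0.2869, 0.2074]
ee_rot: [0.579, 0.407, -0.406, -0.578]
ft_force: [0.4, -0.5, -0.9]
grip_width: 0.581
L 1445 along [-0.0302  0.0283] lat mean 0.0008 zmax 0.0595 ridge z vs along [0.0048 0.0582]
  axis slope 0.0017970637
  slider along [-0.044  -0.0299]
R 1036 along [-0.0307  0.0255] lat mean 0.0005 zmax 0.0594 ridge z vs along [0.0159 0.0582]
  axis slope -0.2624139
  slider along [-0.0441 -0.0301]
```

View pics/wi.png

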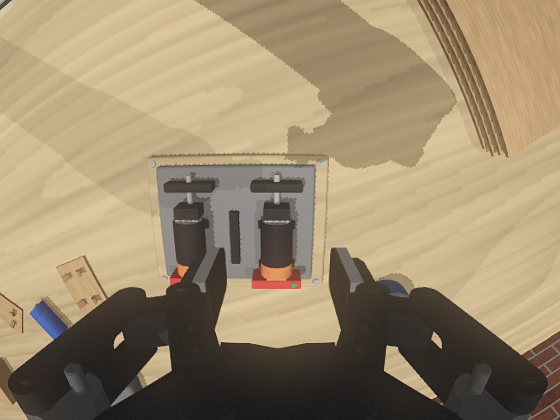

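```bash
python3 -c "
from workcell import manip
print(manip.hand_in())"
```

```text
the job is handed in; nothing more can be done
None
```

Both cells are in the charger and the job is handed in at about 25 s of the 59 s allowed: cell_b is in the right bay and cell_a in the left. I loaded each one tilted 15° with the plus end up. I pushed its flat end against the slider, levelled it behind the red wall, moved it up to the contact and let go.

**Last checks:** in the wrist camera's depth data both cells lie flat, with their tops at about 59 mm. Both orange ends are at the red walls, and both slider faces are about 6 mm back. The centres are within about 1 mm of the seated places. The gripper was clear of everything and never touched the tape, tin, scanner or carton.

**One check disagreed:** the axis fit for the right cell gave a slope of -0.26. I put this down to the finger hiding part of that cell, because the earlier unobstructed picture showed it lying straight in its bay. I did not refit it.

**A close call:** while placing cell_b, the last joint came within 0.002 rad of its range limit. I gripped cell_a turned half round to stay away from it.

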